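# Turn the manifold blocks socket up and fit the pipe stubs

### The job

Get the hexagonal manifold blocks on the bench ready for welding practice: roll each one over, a flat at a time, until its yellow face with the socket is on top. Do not lift the blocks away from the bench. Then take white pipe stubs from the rack and push one fully home into the socket of every block, leaving the blocks lying flat and the cutter, tape measure and blue box where they are.

Things in the scene. Friction and masses are not known exactly. Their poses are not given: they have to be found in the camera images.
- block1: Loose green hexagonal prism, 120 mm long, 52 mm across flats, 60 across corners, flats 30 wide, about 0.28 kg. Origin at its middle, on the long axis x; z = outward normal of its one yellow face (up when right). That face has a round blind socket 21.5 mm wide, 32 deep, 32 mm from the middle to +x. Starts on a green flat, origin 26 mm up, yellow 1 to 3 flats from the top, either way. May be absent.
- block1_mouth (a point): Centre of the socket's mouth, in the plane of the yellow face of block1: 32 mm along x and 26 mm along z from its origin; axes as the block's.
- block1_seat (a point): The point on the socket axis of block1 where the middle of a stub lies when it is fully home: 13 mm outside the mouth (the stub then stands 58 mm out of the face); axes as the block's.
- block2: Another block exactly like block1 (same size, axes, yellow face and socket). May be absent.
- block2_mouth (a point): Centre of the socket's mouth, in the plane of the yellow face of block2: 32 mm along x and 26 mm along z from its origin; axes as the block's.
- block2_seat (a point): The point on the socket axis of block2 where the middle of a stub lies when it is fully home: 13 mm outside the mouth (the stub then stands 58 mm out of the face); axes as the block's.
- block3: Another block exactly like block1 (same size, axes, yellow face and socket). May be absent.
- block3_mouth (a point): Centre of the socket's mouth, in the plane of the yellow face of block3: 32 mm along x and 26 mm along z from its origin; axes as the block's.
- block3_seat (a point): The point on the socket axis of block3 where the middle of a stub lies when it is fully home: 13 mm outside the mouth (the stub then stands 58 mm out of the face); axes as the block's.
- block4: Another block exactly like block1 (same size, axes, yellow face and socket). May be absent.
- block4_mouth (a point): Centre of the socket's mouth, in the plane of the yellow face of block4: 32 mm along x and 26 mm along z from its origin; axes as the block's.
- block4_seat (a point): The point on the socket axis of block4 where the middle of a stub lies when it is fully home: 13 mm outside the mouth (the stub then stands 58 mm out of the face); axes as the block's.
- stub1: White pipe stub, 20 mm diameter, 90 mm long, 0.04 kg, both ends alike with a 2.5 mm chamfer. Origin at its middle; z along its axis. Stands upright in a pocket of the rack, its foot 8 mm above the bench, 50 mm of it above the rack's top.
- stub2: Another stub exactly like stub1, in another pocket of the rack.
- stub3: Another stub exactly like stub1, in another pocket of the rack.
- stub4: Another stub exactly like stub1, in another pocket of the rack.
- stub5: Another stub exactly like stub1, in another pocket of the rack.
- rack: Fixed wooden rack block 60 mm (x) x 310 mm (y) x 48 mm high, origin at the centre of its underside. Five square pockets, 22 mm wide, 40 mm deep, at y = -124, -62, 0, 62 and 124 mm, each with one stub at the start. Five stubs are more than enough: the stubs are interchangeable and what is not needed may stay.
- cutter: Bystander: yellow pipe cutter lying on the bench, about 190 mm long, 26 mm high; origin at its underside.
- tape: Bystander: orange tape measure standing on the bench, 70 x 34 x 62 mm high; origin at its underside.
- pot: Bystander: small blue box with a steel cap, 55 x 55 x 65 mm high; origin at its underside.
Mind the look-alikes: they are no part of the job. What is shaped like the block3 but pink or purple is not meant.

How it is judged:
By the outcome, as a careful person would: the job done as asked, in the order asked, and still so for the second after the job is handed in, with the robot touching nothing.
Of block1, block2, block3, block4 only 3 to 4 are there at a start; the rules pass over those that are not, and their reading is None.
At some moment in a run one of block1, block2, block3, block4 may be knocked a few centimetres aside while the robot is not near it.
Once in a run the grip may slacken for a moment while it holds something.
It also fails if it takes over 210 s, if anything falls off the work surface, if the arm or the gripper's body presses on something with over 40 N, if the wrist force passes 120 N, or if a joint passes its speed limit or range.

### The arm

A 6-joint arm with a two-finger parallel gripper is mounted at the origin on the work surface. World frame = base frame: x ahead of the robot, y to its left, z up, the work surface at z = 0. Lengths are in mm, angles in rad, forces in N, time in s.
With the tool pointing down it reaches from about 400 to 925 mm from the base axis. Payload 12.5 kg.
Tool frame: the origin (TCP) lies on the mounting face of the last link; the fingertips stand 190 mm ahead of it and the grasp point (between the pads) lies 171 mm ahead of it (env.tcp_to_tips is the distance from the TCP to the fingertips, in mm); x points along the fingers, y is the direction in which the jaws open and shut, and the axes are right-handed (so a half turn about x gives the same grasp; the last joint's range is limited). The gripper opens to 95 mm and grips with 3 to 60 N. Pads are 20 mm wide; open, the fingers measure 119 mm over their backs; the gripper's body (75 mm by 180 mm) begins 59 mm behind the grasp point.
Start: joints at [-1.44, 0.491, 1.559, -0, 1.092, -0.106], TCP at [146.641, -607.554, 404.761] pointing down, gripper open.
Joint ranges: [-3.1, 3.1], [-0.84, 2.19], [0.05, 2.79], [-1.13, 4.28], [0.06, 2.93], [-2.69, 2.69]. Speed limits (rad/s): [2.22, 2.22, 2.79, 3.14, 3.14, 3.14].

### API

Orientations are given as [roll, pitch, yaw] about the fixed x, y, z axes, in that order (R = Rz(yaw) Ry(pitch) Rx(roll)).
In Python, from cell import monitor, cams, job, env gives the robot as it stands. The module is installed in compiled form; this text tells all that it offers.
- The arm moves only by the tool apply_moves, never from a script. Its argument "series" is a list of rows, each a list of 3 entries, a list of its own where there are three numbers: the closure, from -1 (fully open) to 1 (shut), so that 0 is half open, then the shift along the tool's x, y, z in cm, then the turn about the tool's x in rad. A call has 1 to 20 rows; each row is the pose to reach, as a shift and turn from the pose commanded when the call began, along the tool's axes at that moment; what a row does not reach only later rows make up. A row lasts 1/8 s, in which the tool goes at most 62.5 mm and 10.7 degrees, less where a joint would pass 70% of its speed; a pose out of reach is approached as far as the arm can. A call with a gripper value outside its range is refused whole. The fingers move at their own pace and stop on an object; the grip force is fixed at half the most. Time passes only in rows, so rows that repeat a pose let the fingers close. It gives the time, the measured TCP pose, the force and the opening at its end, in the units of the state.
- monitor.state(): the state, without advancing time (a new reading comes with each control period).
- cams.read_camera(name): name is "side" or "top" or "wrist"; returns a dict with "image" (420x560x3 uint8, red, green, blue), "fx", "fy", "cx", "cy" (pixels), "position" and "orientation" of the camera in the world. Camera axes: x right, y down, z forward; pixel columns grow to the right and rows downward; lengths in mm; the calibration is good to about 2 mm. The wrist camera is an equidistant fisheye: a pixel r from the principal point sees the ray r / f radians off the axis. A picture is of the moment at which its call begins. There is no depth.
- job.job_done(): hands the job in, once; it reports no verdict.
The state is a dict: "t": time; "joints": joint angles; "qvel": joint speeds; "tau": joint torques, N m; "eef_pos": TCP position; "tcp_rot": TCP orientation; "ft_force": force on the tool from outside, world axes, zero at the start; "moment": the same for the moment, N m; "opening": opening from 0.0 (shut) to 1.0 (fully open).
Only numpy, scipy, OpenCV 4.12 (cv2) and the standard library are available. Lean on these libraries where they do the work, as an engineer would, in place of code of your own. Each camera call takes 0.05 s, during which the arm holds its last target. There are 200 camera calls.

## Working session

There is one attempt and no reset: what is moved stays moved. The work goes in short steps, Python scripts to look and compute and a tool call to move; the robot and the scene stay as the last step left them, time stands still between calls to the robot, and variables do not carry over. Pictures are saved under pics/ and viewed, about 12 in all and at most 16, crops included, and the job is handed in when it is done.

Besides the shell and the picture viewer there is one more tool, called after "Request:" as name([rows], argument=value, ...), one row to a line, values as JSON. apply_moves: Moves the arm, as the interface text tells. Its arguments: {"type":"object","properties":{"series":{"type":"array"}},"required":["series"]}

```bash
ls; mkdir -p pics; cat > h.py <<'E'
import numpy as np, cv2
from scipy.spatial.transform import Rotation as R
from cell import monitor, cams, job, env
def cam(n,save=None):
    c=cams.read_camera(n)
    if save: cv2.imwrite('pics/'+save,c['image'][:,:,::-1])
    return c
E
python3 - <<'E'
from h import *
print(monitor.state())
for n in ('side','top','wrist'):
    c=cam(n,n+'0.png'); print(n,{k:c[k] for k in c if k!='image'})
E
```

```text
pics
{'t': 0.0, 'joints': array([-1.43961848e+00,  4.91554424e-01,  1.55946154e+00, -1.03412572e-05,
        1.09170405e+00, -1.05588210e-01]), 'qvel': array([ 0.00069032, -0.00024205, -0.00165367,  0.00027468, -0.00103464,
        0.00022699]), 'tau': array([-3.01744520e-03, -6.12648582e+01, -2.58181232e+01,  6.91743940e-02,
        4.81209497e-02, -1.00809514e-04]), 'eef_pos': array([ 146.62358054, -607.5185401 ,  404.16065897]), 'tcp_rot': array([-1.66824926,  1.56966893,  1.71011422]), 'ft_force': array([ 0.67254777, -0.08162498, -0.11187979]), 'moment': array([-0.0111501 , -0.03283061, -0.05946719]), 'opening': 1.001552428126537}
side {'fx': 477.94167490036125, 'fy': 477.94167490036125, 'cx': 284.9793755393502, 'cy': 207.91310342093152, 'position': array([ 199.05232044, -807.74557173,  832.13603403]), 'orientation': array([-2.29351334e+00,  1.45898144e-03, -3.53498196e-01])}
top {'fx': 390.794016637827, 'fy': 390.794016637827, 'cx': 280.24784330425695, 'cy': 213.11241775902243, 'position': array([ 428.51709691,   12.70942188, 1155.71049745]), 'orientation': array([-3.05105343, -0.0121087 , -1.54075044])}
wrist {'fx': 325.19226210127806, 'fy': 325.19226210127806, 'cx': 280.8051599162281, 'cy': 208.08243490810736, 'position': array([ 226.23066503, -587.97519574,  385.37561506]), 'orientation': array([ 2.84967266e+00,  5.08535211e-04, -1.33398846e+00])}
```

View pics/top0.png

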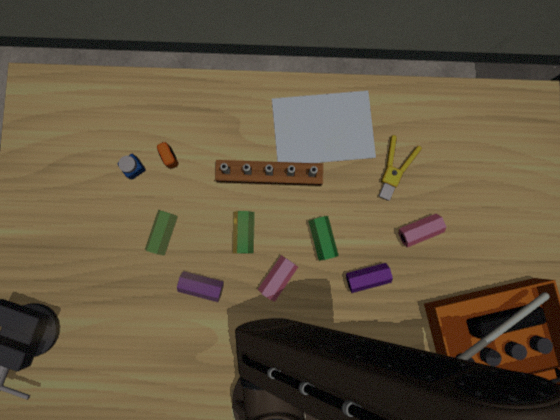

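View pics/side0.png

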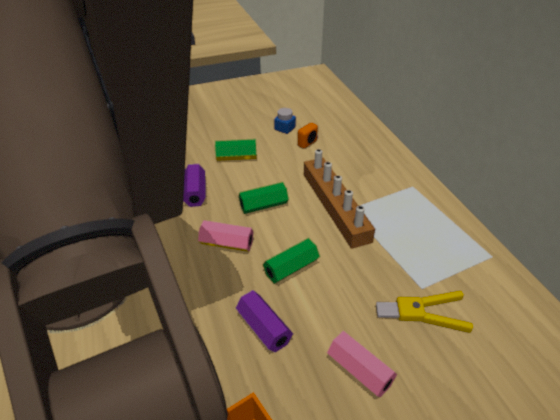

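```bash
cat >> h.py <<'E'
def ray(c,uv,fish=False):
    uv=np.atleast_2d(np.array(uv,float)); d=(uv-[c['cx'],c['cy']])/c['fx']
    if fish:
        t=np.linalg.norm(d,axis=1); s=np.where(t>1e-9,np.sin(t)/np.maximum(t,1e-9),1)
        v=np.c_[d*s[:,None],np.cos(t)]
    else: v=np.c_[d,np.ones(len(d))]
    return v@R.from_euler('xyz',c['orientation']).as_matrix().T
def onz(c,uv,z,fish=False):
    v=ray(c,uv,fish); p=np.array(c['position']); return p+v*((z-p[2])/v[:,2])[:,None]
def blobs(im,lo,hi,amin=60):
    m=cv2.inRange(cv2.cvtColor(im,cv2.COLOR_RGB2HSV),lo,hi)
    cs,_=cv2.findContours(m,cv2.RETR_EXTERNAL,cv2.CHAIN_APPROX_NONE)
    return [k for k in cs if cv2.contourArea(k)>amin]
GREEN=((45,80,30),(85,255,255)); YEL=((20,140,90),(32,255,255))
def tool(s=None):
    s=s or monitor.state(); return R.from_euler('xyz',s['tcp_rot']).as_matrix(), np.array(s['eef_pos'])
E
python3 - <<'E'
from h import *
c=cam('top')
for k in blobs(c['image'],*GREEN):
    r=cv2.minAreaRect(k); b=cv2.boxPoints(r)
    print(np.round(r[0]),np.round(r[1]),r[2],'w',np.round(onz(c,[r[0]],45)[0]), np.round(onz(c,b,45)[:,:2]).tolist())
im=c['image'][190:270,130:360,::-1]
cv2.imwrite('pics/t1.png',cv2.resize(im,None,fx=3.4,fy=3.4,interpolation=cv2.INTER_CUBIC))
print(tool())
# rack top
k=max(blobs(c['image'],(0,80,40),(14,200,200),300),key=lambda k:-abs(cv2.minAreaRect(k)[0][1]-172)); print(cv2.minAreaRect(k),onz(c,cv2.boxPoints(cv2.minAreaRect(k)),48).round())
E
```

```text
[323. 238.] [42. 20.] 75.46554565429688 w [ 463. -121.   45.] [[513.0, -77.0], [529.0, -132.0], [414.0, -164.0], [398.0, -110.0]]
[244. 232.] [41. 15.] 90.0 w [474. 102.  45.] [[532.0, 126.0], [533.0, 83.0], [417.0, 79.0], [416.0, 121.0]]
[158. 232.] [11. 42.] 18.970407485961914 w [466. 346.  45.] [[414.0, 377.0], [527.0, 345.0], [518.0, 315.0], [405.0, 347.0]]
(array([[-9.86705235e-05,  2.34594027e-01, -9.72093428e-01],
       [ 6.11415658e-04, -9.72093237e-01, -2.34594043e-01],
       [-9.99999808e-01, -6.17500660e-04, -4.75175125e-05]]), array([ 146.63379494, -607.5436286 ,  404.3955756 ]))
((268.63818359375, 172.35458374023438), (107.1738052368164, 22.12104606628418), 1.9091525077819824) [[ 614.  192.   48.]
 [ 678.  193.   48.]
 [ 678. -115.   48.]
 [ 614. -114.   48.]]
```

View pics/t1.png

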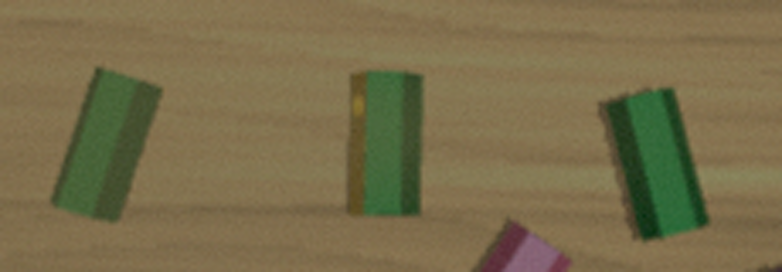

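Request:
apply_moves([
  [-1,[0,-13,-34],0],
  [-1,[0,-13,-34],0],
  [-1,[0,-13,-34],0],
  [-1,[0,-13,-34],0],
  [-1,[0,-13,-34],0],
  [-1,[0,-13,-34],0],
  [-1,[0,-62,-45],0],
  [-1,[0,-62,-45],0],
  [-1,[0,-62,-45],0],
  [-1,[0,-62,-45],0],
  [-1,[0,-62,-45],0],
  [-1,[0,-62,-45],0],
  [-1,[0,-62,-45],0],
  [-1,[0,-62,-45],0],
  [-1,[0,-62,-45],0],
  [-1,[0,-62,-45],0],
  [-1,[0,-62,-45],0],
])

```text
t: 2.33
eef_pos: [438.8, 99.6, 404.7]
tcp_rot: [0.887, 1.571, -2.019]
ft_force: [-0.6, -0.2, 0.3]
opening: 1.003
```

```bash
python3 - <<'E'
from h import *
w=cam('wrist','w1.png'); s=cam('side','s1.png'); print(tool(),monitor.state()['joints'],w['position'],w['orientation'])
t=cam('top','t2.png')
for c,n in ((t,'top'),(s,'side')):
  for k in blobs(c['image'],*GREEN,150):
    r=cv2.minAreaRect(k); print(n,np.round(r[0]),np.round(r[1]),onz(c,[r[0]],40)[0].round())
im=np.vstack([cv2.resize(s['image'][125:295,140:340],(690,586))])
cv2.imwrite('pics/s1c.png',im[:,:,::-1])
E
```

```text
(array([[ 3.33917210e-05,  2.32466680e-01, -9.72604360e-01],
       [-1.74751390e-04, -9.72604345e-01, -2.32466683e-01],
       [-9.99999984e-01,  1.77726427e-04,  8.14694268e-06]]), array([438.86710549,  99.52369025, 404.70054891])) [ 7.60652765e-02  2.42767940e-01  1.96739899e+00 -2.20302183e-04
  9.31405721e-01  1.41237998e+00] [518.44537105 118.95649497 385.79082639] [ 2.84942606e+00 -6.57127990e-04 -1.33575980e+00]
top [323. 238.] [42. 20.] [ 463. -121.   40.]
top [158. 232.] [11. 42.] [466. 348.  40.]
side [291. 260.] [24. 57.] [ 461. -134.   40.]
side [263. 197.] [22. 49.] [471.  94.  40.]
side [235. 148.] [16. 40.] [464. 337.  40.]
```

View pics/w1.png

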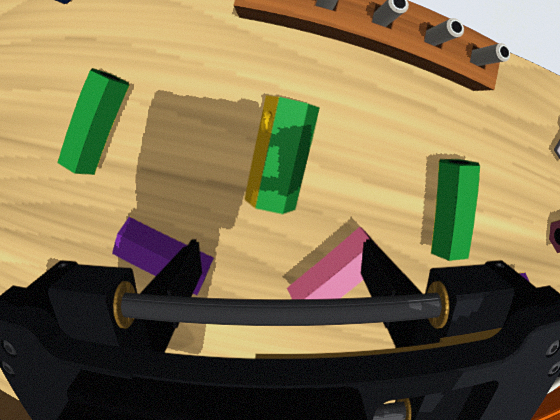

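View pics/s1c.png

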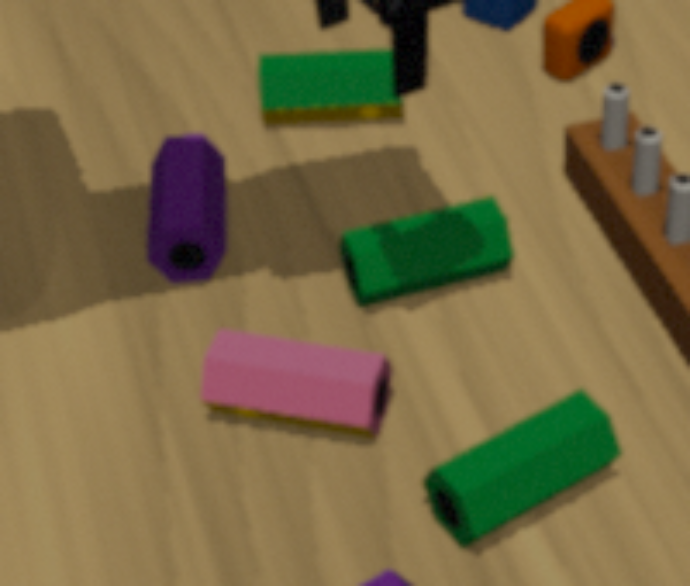

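```bash
cat >> h.py <<'E'
def blocks(c,fish=False,z=26,amin=300):
    hsv=cv2.cvtColor(c['image'],cv2.COLOR_RGB2HSV)
    m=cv2.inRange(hsv,(45,80,25),(85,255,255))
    y=cv2.inRange(hsv,(18,150,70),(32,255,255))
    m=cv2.morphologyEx(m|y,cv2.MORPH_OPEN,np.ones((3,3)))
    out=[]
    for k in cv2.findContours(m,cv2.RETR_EXTERNAL,cv2.CHAIN_APPROX_NONE)[0]:
        if cv2.contourArea(k)<amin: continue
        mm=np.zeros_like(m); cv2.drawContours(mm,[k],-1,255,-1)
        g=cv2.countNonZero(cv2.inRange(hsv,(45,80,25),(85,255,255))&mm); yy=np.argwhere((y&mm)>0)
        p=onz(c,k[:,0,:],z,fish)[:,:2].astype(np.float32)
        (cx,cy),(w,h),a=cv2.minAreaRect(p); a=a if w>h else a+90
        a=(a+90)%180-90
        d=dict(c=(round(cx),round(cy)),L=round(max(w,h)),W=round(min(w,h)),ang=round(a,1),g=g,y=len(yy),px=k[:,0].mean(0).round())
        if len(yy)>15: d['ymm']=onz(c,[yy.mean(0)[::-1]],39,fish)[0][:2].round()
        out.append(d)
    return [d for d in out if d['g']>100 or (d['y']>600)]
E
python3 - <<'E'
from h import *
for n in ('top','wrist'):
  for b in blocks(cam(n),n=='wrist'): print(n,b)
E
```

```text
top {'c': (464, -123), 'L': 122, 'W': 58, 'ang': 15.4, 'g': 827, 'y': 0, 'px': array([323., 238.])}
top {'c': (467, 351), 'L': 119, 'W': 33, 'ang': -15.3, 'g': 461, 'y': 0, 'px': array([158., 232.])}
wrist {'c': (460, -127), 'L': 137, 'W': 64, 'ang': 15.9, 'g': 3817, 'y': 24, 'px': array([455., 208.]), 'ymm': array([442., -91.])}
wrist {'c': (472, 109), 'L': 130, 'W': 60, 'ang': 1.0, 'g': 4543, 'y': 1413, 'px': array([281., 153.]), 'ymm': array([477., 131.])}
wrist {'c': (463, 348), 'L': 136, 'W': 63, 'ang': -15.3, 'g': 4091, 'y': 9, 'px': array([ 92., 122.])}
```

Request:
apply_moves([
  [-1,[8,0.96,-3.16],0.12],
  [-1,[12,0.96,-3.16],0.218],
  [-1,[17,0.96,-3.16],0.218],
  [-1,[20.7,0.96,-3.16],0.218],
  [-1,[20.7,0.96,-3.16],0.218],
  [-1,[20.7,1.35,-3.07],0.218],
  [-1,[20.7,1.74,-2.97],0.218],
  [-1,[20.4,1.93,-2.93],0.218],
  [-1,[19.8,2.32,-2.83],0.218],
  [-1,[19.3,2.81,-2.72],0.218],
  [-1,[18.75,3.39,-2.58],0.218],
  [-1,[18.4,3.98,-2.44],0.218],
  [-1,[18.2,4.66,-2.28],0.218],
  [-1,[18.2,4.66,-2.28],0.218],
  [-1,[18.2,2.9,-2.7],0.218],
  [-1,[12,2.9,-2.7],0.218],
  [-1,[6,2.9,-2.7],0.218],
  [-1,[2,2.9,-2.7],0.218],
  [-1,[0,2.9,-2.7],0.218],
  [-1,[0,2.9,-2.7],0.218],
])

```text
t: 5.08
eef_pos: [471.6, 78.9, 405.6]
tcp_rot: [3.099, 1.568, -0.024]
ft_force: [0.1, 0.5, -0.9]
opening: 1.0
```

```bash
python3 - <<'E'
from h import *
w=cam('wrist','w2.png')
for b in blocks(w,True): print(b)
for b in blocks(cam('top')): print('t',b)
print(tool())
E
```

```text
{'c': (460, -125), 'L': 141, 'W': 61, 'ang': 16.0, 'g': 4025, 'y': 3, 'px': array([442., 196.])}
{'c': (463, 349), 'L': 142, 'W': 65, 'ang': -15.3, 'g': 3553, 'y': 10, 'px': array([ 78., 188.])}
{'c': (470, 78), 'L': 130, 'W': 60, 'ang': 1.2, 'g': 2460, 'y': 3024, 'px': array([284., 185.]), 'ymm': array([476.,  78.])}
{'c': (701, -308), 'L': 151, 'W': 33, 'ang': -3.5, 'g': 0, 'y': 874, 'px': array([555.,  47.]), 'ymm': array([ 683., -295.])}
t {'c': (464, -123), 'L': 122, 'W': 58, 'ang': 15.4, 'g': 828, 'y': 0, 'px': array([323., 238.])}
t {'c': (467, 351), 'L': 119, 'W': 32, 'ang': -15.7, 'g': 458, 'y': 0, 'px': array([158., 232.])}
(array([[-1.14310912e-03,  1.88185229e-02, -9.99822262e-01],
       [-1.36904026e-04, -9.99822909e-01, -1.88183786e-02],
       [-9.99999337e-01,  1.15368232e-04,  1.14548302e-03]]), array([471.49599511,  78.87967702, 403.78342249]))
```

View pics/w2.png

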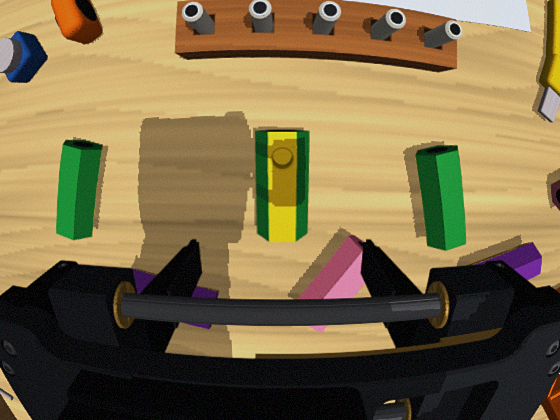

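Request:
apply_moves([
  [-1,[8,-28.2,-0.18],0.286],
  [-1,[8,-28.2,-0.18],0.286],
  [-1,[8,-28.2,-0.18],0.286],
  [-1,[8,-28.2,-0.18],0.286],
  [-1,[8,-28.2,-0.18],0.286],
  [-1,[14,-28.2,-0.18],0.286],
  [-1,[20.7,-28.2,-0.18],0.286],
  [-1,[20.7,-28.2,-0.18],0.286],
  [-1,[20.7,-28.58,-0.29],0.286],
  [-1,[20.7,-28.97,-0.41],0.286],
  [-1,[20.4,-29.16,-0.46],0.286],
  [-1,[19.8,-29.54,-0.57],0.286],
  [-1,[19.3,-30.02,-0.72],0.286],
  [-1,[18.75,-30.6,-0.885],0.286],
  [-1,[18.4,-31.18,-1.05],0.286],
  [-1,[18.2,-31.85,-1.25],0.286],
  [-1,[18.2,-31.85,-1.25],0.286],
  [-1,[18.2,-30.7,-0.91],0.286],
  [-1,[20.7,-30.7,-0.91],0.286],
  [-1,[20.7,-30.7,-0.91],0.286],
])

```text
t: 7.68
eef_pos: [474.6, 385.0, 196.4]
tcp_rot: [0.879, 1.567, -2.53]
ft_force: [0.5, -0.2, 0.1]
opening: 1.004
```

```bash
python3 - <<'E'
from h import *
w=cam('wrist','w3.png'); print(tool(), monitor.state()['joints'][5])
for b in blocks(w,True): print(b)
for b in blocks(cam('side')): print('s',b)
E
```

```text
(array([[-0.00149225, -0.26452415, -0.96437791],
       [-0.00106178, -0.96437802,  0.26452583],
       [-0.99999832,  0.0014187 ,  0.00115822]]), array([474.89812436, 385.31045393, 197.33289414])) 2.4122831851022797
{'c': (427, 391), 'L': 64, 'W': 27, 'ang': 75.3, 'g': 2390, 'y': 679, 'px': array([292., 342.]), 'ymm': array([432., 372.])}
{'c': (497, 374), 'L': 83, 'W': 61, 'ang': -15.1, 'g': 14884, 'y': 3069, 'px': array([291., 216.]), 'ymm': array([499., 350.])}
s {'c': (690, -351), 'L': 146, 'W': 105, 'ang': -22.0, 'g': 0, 'y': 1586, 'px': array([436., 310.]), 'ymm': array([ 679., -360.])}
s {'c': (467, -121), 'L': 145, 'W': 65, 'ang': 16.3, 'g': 1227, 'y': 0, 'px': array([290., 261.])}
s {'c': (480, 82), 'L': 137, 'W': 87, 'ang': 0.2, 'g': 653, 'y': 390, 'px': array([267., 204.]), 'ymm': array([479.,  93.])}
```

View pics/w3.png

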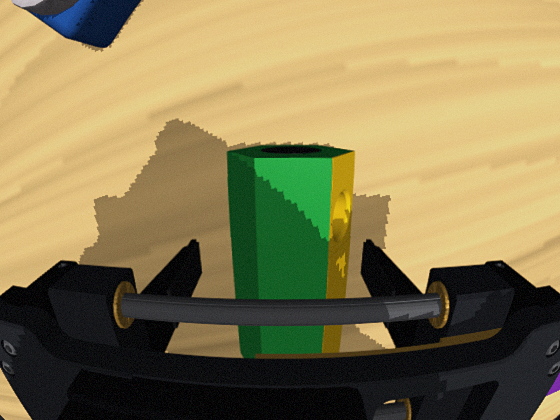

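Request:
apply_moves([
  [-1,[0,-1.0,0],0],
  [-1,[0,-1.4,0],0],
  [-1,[-0.3,-1.6,0],0],
  [-1,[-0.9,-2.0,0],0],
  [-1,[-1.4,-2.5,0],0],
  [-1,[-1.95,-3.1,0],0],
  [-1,[-2.3,-3.7,0],0],
  [-1,[-2.5,-4.4,0],0],
  [-1,[-2.5,-4.4,0],0],
  [-1,[-2.5,-2.6,0],0],
  [-1,[-7,-2.6,0],0],
  [-1,[-12,-2.6,0],0],
  [-1,[-12,50.4,-13.0],-0.536],
  [-1,[-12,50.4,-13.0],-0.536],
  [-1,[-12,50.4,-13.0],-0.536],
  [-1,[-12,50.4,-13.0],-0.536],
  [-1,[-12,50.4,-13.0],-0.536],
  [-1,[-12,50.4,-13.0],-0.536],
  [-1,[-12,50.4,-13.0],-0.536],
  [-1,[-12,50.4,-13.0],-0.536],
])

```text
t: 10.28
eef_pos: [468.2, -88.9, 317.8]
tcp_rot: [2.401, 1.571, -0.472]
ft_force: [0.5, 1.0, 0.1]
opening: 1.0
```

```bash
python3 - <<'E'
from h import *
print(tool(), monitor.state()['joints'][5])
for n in ('wrist','top'):
  c=cam(n,n+'4.png')
  for b in blocks(c,n=='wrist'): print(n,b)
E
```

```text
(array([[ 2.33898307e-04,  2.65459516e-01, -9.64121979e-01],
       [-1.19423477e-04, -9.64121991e-01, -2.65459548e-01],
       [-9.99999966e-01,  1.77229337e-04, -1.93804403e-04]]), array([468.1550866 , -88.93468347, 317.77142397])) 0.9756972525001506
wrist {'c': (458, -125), 'L': 139, 'W': 60, 'ang': 15.9, 'g': 9062, 'y': 0, 'px': array([316., 217.])}
wrist {'c': (468, 80), 'L': 135, 'W': 62, 'ang': 1.4, 'g': 3604, 'y': 3796, 'px': array([110., 155.]), 'ymm': array([476.,  85.])}
wrist {'c': (697, -326), 'L': 151, 'W': 65, 'ang': -12.5, 'g': 0, 'y': 2793, 'px': array([543.,  70.]), 'ymm': array([ 672., -302.])}
```

View pics/wrist4.png

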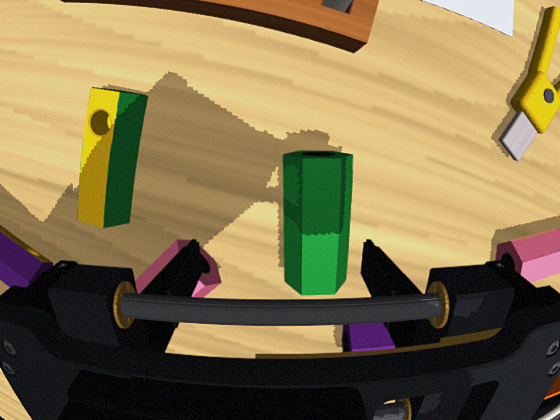

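Request:
apply_moves([
  [-1,[0,4.43,1.65],0.01],
  [-1,[6,4.43,1.65],0.01],
  [-1,[12,4.43,1.65],0.01],
  [-1,[12,4.43,1.65],0.01],
  [-1,[12,4.83,1.65],0.01],
  [-1,[12,5.23,1.65],0.01],
  [-1,[11.7,5.43,1.65],0.01],
  [-1,[11.1,5.83,1.65],0.01],
  [-1,[10.6,6.33,1.65],0.01],
  [-1,[10.05,6.93,1.65],0.01],
  [-1,[9.7,7.53,1.65],0.01],
  [-1,[9.5,8.23,1.65],0.01],
  [-1,[9.5,8.23,1.65],0.01],
  [-1,[9.5,7.03,1.65],0.01],
  [-1,[12,7.03,1.65],0.01],
  [-1,[12,7.03,1.65],0.01],
])

```text
t: 12.38
eef_pos: [470.9, -158.2, 196.7]
tcp_rot: [-0.699, 1.568, 2.701]
ft_force: [0.3, -0.2, 0.4]
opening: 1.003
```

```bash
python3 - <<'E'
from h import *
print(tool())
c=cam('wrist','w5.png')
for b in blocks(c,True): print(b)
c=cam('top','top5.png')
for b in blocks(c): print(b)
cv2.imwrite('pics/top5.png',cv2.resize(np.hstack([c['image'][130:300,80:230],c['image'][130:300,230:380]]),None,fx=2.5,fy=2.5,interpolation=2)[:,:,::-1])
w=cv2.imread('pics/w5.png'); t=cv2.imread('pics/top5.png')
cv2.imwrite('pics/c5.png',np.vstack([cv2.resize(w[120:420,120:480],(480,400)),cv2.resize(t,(480,272))[:200]]))
E
```

```text
(array([[-0.00285085,  0.25645471, -0.96655204],
       [ 0.00134253, -0.96655412, -0.25645922],
       [-0.99999504, -0.00202875,  0.0024112 ]]), array([ 470.90110013, -158.15918616,  196.68649077]))
{'c': (425, -172), 'L': 71, 'W': 27, 'ang': -74.3, 'g': 2379, 'y': 689, 'px': array([284., 342.]), 'ymm': array([ 430., -150.])}
{'c': (494, -147), 'L': 83, 'W': 61, 'ang': 15.9, 'g': 14817, 'y': 2963, 'px': array([272., 218.]), 'ymm': array([ 494., -124.])}
```

View pics/c5.png

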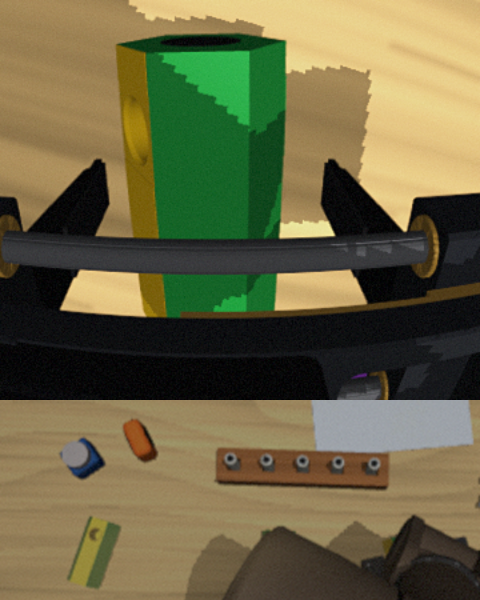

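Request:
apply_moves([
  [-1,[0,1.0,0],0],
  [-1,[0,1.4,0],0],
  [-1,[-0.3,1.6,0],0],
  [-1,[-0.9,2.0,0],0],
  [-1,[-1.4,2.5,0],0],
  [-1,[-1.95,3.1,0],0],
  [-1,[-2.3,3.7,0],0],
  [-1,[-2.5,4.4,0],0],
  [-1,[-2.5,4.4,0],0],
  [-1,[-2.5,2.6,0],0],
  [-1,[-7,2.6,0],0],
  [-1,[-13,2.6,0],0],
  [-1,[-20.3,-16.9,-13.7],0.26],
  [-1,[-20.3,-16.9,-13.7],0.26],
  [-1,[-20.3,-16.9,-13.7],0.26],
  [-1,[-20.3,-16.9,-13.7],0.26],
  [-1,[-20.3,-16.9,-13.7],0.26],
  [-1,[-20.3,-16.9,-13.7],0.26],
  [-1,[-20.3,-16.9,-13.7],0.26],
  [-1,[-20.3,-16.9,-13.7],0.26],
])

```text
t: 14.98
eef_pos: [560.3, 38.4, 400.3]
tcp_rot: [0.146, 1.57, -2.998]
ft_force: [0.6, 0.8, -0.8]
opening: 1.0
```

```bash
python3 - <<'E'
from h import *
print(tool())
w=cam('wrist','w6.png')
for b in blocks(w,True): print(b)
t=cam('top','t6.png')
for b in blocks(t,amin=150): print(b)
hsv=cv2.cvtColor(w['image'],cv2.COLOR_RGB2HSV)
m=cv2.inRange(hsv,(0,0,150),(180,50,255)); cs=cv2.findContours(m,cv2.RETR_EXTERNAL,2)[0]
for k in cs:
    (x,y),(a,b),_=cv2.minAreaRect(k)
    if 8<max(a,b)<45: print('stub?',round(x),round(y),round(a),round(b),onz(w,[(x,y)],98,True)[0].round(1))
E
```

```text
(array([[-7.75715036e-04, -2.80081196e-03, -9.99995777e-01],
       [-1.11996805e-04, -9.99996071e-01,  2.80089967e-03],
       [-9.99999693e-01,  1.14169032e-04,  7.75398306e-04]]), array([560.32834846,  38.3959424 , 400.32165709]))
{'c': (477, 78), 'L': 129, 'W': 60, 'ang': 1.2, 'g': 2211, 'y': 2207, 'px': array([248., 249.]), 'ymm': array([481.,  80.])}
{'c': (497, -181), 'L': 110, 'W': 60, 'ang': 15.9, 'g': 1374, 'y': 1113, 'px': array([449., 232.]), 'ymm': array([ 499., -187.])}
{'c': (481, 417), 'L': 158, 'W': 76, 'ang': -16.0, 'g': 1600, 'y': 984, 'px': array([ 31., 232.]), 'ymm': array([485., 425.])}
{'c': (699, -329), 'L': 151, 'W': 69, 'ang': -12.6, 'g': 0, 'y': 1853, 'px': array([542.,  93.]), 'ymm': array([ 683., -304.])}
{'c': (481, -184), 'L': 120, 'W': 58, 'ang': 16.1, 'g': 278, 'y': 387, 'px': array([344., 230.]), 'ymm': array([ 481., -187.])}
stub? 6 415 15 2 [ 70.7 658.7  98. ]
stub? 553 388 4 20 [ 194.2 -483.4   98. ]
stub? 530 155 16 32 [ 615.9 -233.7   98. ]
stub? 145 109 19 20 [651.5 162.1  98. ]
stub? 415 109 20 19 [650.6 -83.7  98. ]
stub? 350 104 21 21 [650.7 -22.2  98. ]
stub? 210 104 21 22 [651.6 100.4  98. ]
stub? 280 102 21 22 [651.2  39.1  98. ]
```

View pics/w6.png

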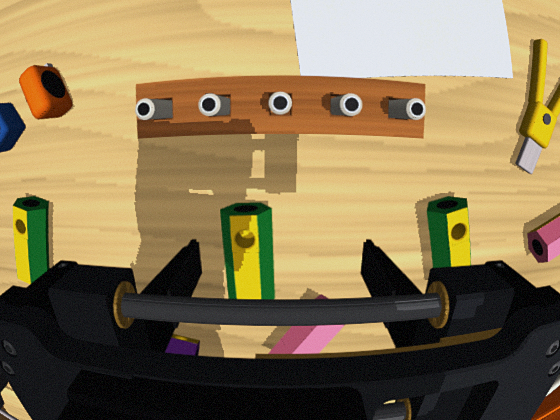

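Request:
apply_moves([
  [0,[2,-0.06,-9.07],0],
  [0,[4,-0.06,-9.07],0],
  [0,[8,-0.06,-9.07],0],
  [0,[12,-0.06,-9.07],0],
  [0,[14.9,-0.06,-9.07],0],
  [0,[14.9,-0.06,-9.07],0],
  [1,[14.9,-0.06,-9.07],0],
  [1,[14.9,-0.06,-9.07],0],
  [1,[14.9,-0.06,-9.07],0],
  [1,[14.9,-0.06,-9.07],0],
  [1,[12,-0.06,-9.07],0],
  [1,[8,-0.06,-9.07],0],
  [1,[5,-0.06,-9.07],0],
  [1,[5,-4.1,13.3],0],
  [1,[5,-4.1,13.3],0],
  [1,[5,-4.1,13.3],0],
  [1,[5,-4.1,13.3],0],
  [1,[5,-4.1,13.3],0],
])

```text
t: 17.32
eef_pos: [425.6, 81.0, 351.3]
tcp_rot: [0.41, 1.571, -2.732]
ft_force: [1.0, -0.2, -0.3]
opening: 0.205
```

```bash
cat >> h.py <<'E'
def socket(c,near,fish=True):
    """yellow face quad on z=52 nearest `near`; returns face centre, angle, size and hole centre"""
    hsv=cv2.cvtColor(c['image'],cv2.COLOR_RGB2HSV)
    m=cv2.inRange(hsv,(18,150,40),(34,255,255)); m=cv2.morphologyEx(m,cv2.MORPH_OPEN,np.ones((3,3)))
    best=None
    for k in cv2.findContours(m,cv2.RETR_EXTERNAL,cv2.CHAIN_APPROX_NONE)[0]:
        if cv2.contourArea(k)<80: continue
        p=onz(c,k[:,0,:],52,fish)[:,:2].astype(np.float32); r=cv2.minAreaRect(p)
        d=np.hypot(r[0][0]-near[0],r[0][1]-near[1])
        if best is None or d<best[0]: best=(d,k,r)
    d,k,r=best; w,h=r[1]; a=r[2] if w>h else r[2]+90; a=(a+90)%180-90
    mm=np.zeros_like(m); cv2.drawContours(mm,[k],-1,255,-1); mm=cv2.erode(mm,np.ones((3,3)))
    v=cv2.medianBlur(hsv[:,:,2],3)
    ctr=np.array(r[0]); ax=np.array([np.cos(np.radians(a)),np.sin(np.radians(a))])
    g=[ctr+ax*s for s in (32,-32)]
    return dict(ctr=ctr.round(1),ang=round(a,1),size=np.round(r[1],1),pred=(ctr+32*ax).round(1)),mm,v
E
python3 - <<'E'
from h import *
print(tool(),monitor.state()['opening'])
w=cam('wrist','w7.png'); d,mm,v=socket(w,(475,78)); print(d)
im=w['image'][:,:,::-1].copy(); cv2.imwrite('pics/w7.png',im)
E
```

```text
(array([[-1.99081293e-04, -2.23985073e-04, -9.99999955e-01],
       [-8.63852762e-05, -9.99999971e-01,  2.24002274e-04],
       [-9.99999976e-01,  8.64298670e-05,  1.99061938e-04]]), array([425.56936076,  80.97292963, 351.2611255 ])) 0.20452439646673143
{'ctr': array([475.4,  78.6]), 'ang': 0.7, 'size': array([120.,  30.]), 'pred': array([507.4,  78.9])}
```

View pics/w7.png

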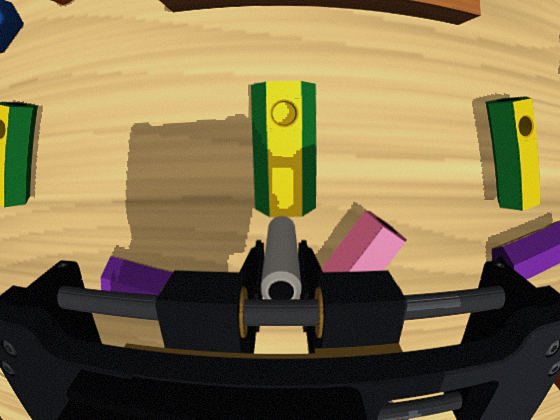

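Request:
apply_moves([
  [1,[0,0.21,-6],0],
  [1,[2,0.21,-8.18],0],
  [1,[4.5,0.21,-8.18],0],
  [1,[4.5,0.21,-8.18],0],
  [1,[4.5,0.21,-8.18],0],
  [1,[4.5,0.21,-8.18],0],
])

```text
t: 18.12
eef_pos: [509.6, 78.3, 306.7]
tcp_rot: [3.114, 1.569, -0.029]
ft_force: [0.1, 0.1, -1.1]
opening: 0.202
```

```bash
python3 - <<'E'
from h import *
w=cam('wrist','w8.png'); print(tool(),monitor.state()['opening'])
s=cam('side','s8.png')
a=w['image'][180:400,180:400]; b=s['image'][130:230,220:320]
cv2.imwrite('pics/c8.png',np.hstack([cv2.resize(a,(390,390)),cv2.resize(b,(390,390))])[:,:,::-1])
E
```

```text
(array([[ 1.62691028e-03, -1.15627352e-03, -9.99998008e-01],
       [-6.21444885e-05, -9.99999330e-01,  1.15617394e-03],
       [-9.99998675e-01,  6.02633734e-05, -1.62698104e-03]]), array([509.52959139,  78.34378014, 306.6113967 ])) 0.20322780837197993
```

View pics/c8.png

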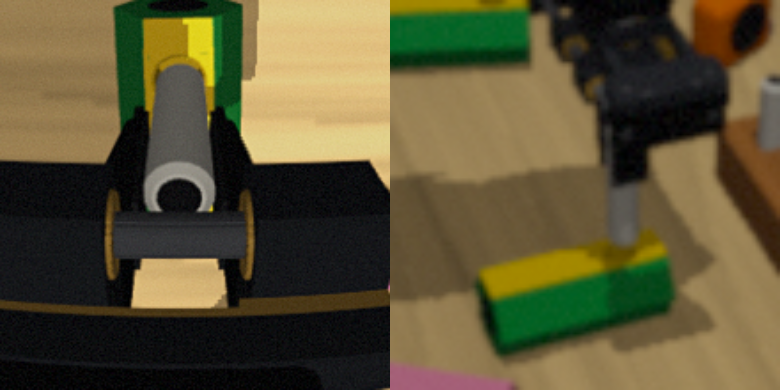

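Request:
apply_moves([
  [1,[0,-0.05,0.2],0],
  [1,[0.6,-0.05,0.2],0],
  [1,[1.2,-0.05,0.2],0],
  [1,[1.8,-0.05,0.2],0],
  [1,[1.8,-0.05,0.2],0],
])

```text
t: 18.85
eef_pos: [507.4, 78.9, 287.1]
tcp_rot: [0.124, 1.57, -3.019]
ft_force: [0.5, -0.1, -0.1]
opening: 0.204
```

Request:
apply_moves([
  [1,[0.8,0,0],0],
  [1,[1.6,0,0],0],
  [1,[2.2,0,0],0],
  [1,[2.5,0,0],0],
  [1,[2.6,0,0],0],
  [1,[2.6,0,0],0],
  [0,[2.5,0,0],0],
  [0,[2.5,0,0],0],
  [0,[0,0,0],0],
  [0,[-5,0,0],0],
  [0,[-9,0,0],0],
  [0,[-11,10,-5.8],0],
  [0,[-11,10,-5.8],0],
  [0,[-11,10,-5.8],0],
  [0,[-11,10,-5.8],0],
])

```text
t: 20.72
eef_pos: [565.0, -21.1, 397.0]
tcp_rot: [-0.212, 1.569, 2.928]
ft_force: [0.4, -0.5, -0.3]
opening: 0.501
```

```bash
cat >> h.py <<'E'
def rings(w,zs=98):
    hsv=cv2.cvtColor(w['image'],cv2.COLOR_RGB2HSV)
    m=cv2.inRange(hsv,(0,0,140),(180,60,255))
    for k in cv2.findContours(m,cv2.RETR_EXTERNAL,2)[0]:
        (x,y),(a,b),_=cv2.minAreaRect(k)
        if 10<max(a,b)<45 and min(a,b)>8: print('ring',round(x),round(y),round(a),round(b),onz(w,[(x,y)],zs,True)[0].round(1))
E
python3 - <<'E'
from h import *
print(tool(),monitor.state()['opening'])
w=cam('wrist','w9.png'); rings(w)
for n in ((475,78),(490,-185),(480,410)): print(socket(w,n)[0])
s=cam('side','s9.png')
a=w['image'][60:360]; b=s['image'][100:300,180:380]
cv2.imwrite('pics/c9.png',np.hstack([cv2.resize(a,(480,257)),cv2.resize(b,(257,257))])[:,:,::-1])
E
```

```text
(array([[-1.54012880e-03, -1.73216277e-03, -9.99997314e-01],
       [ 3.34777002e-04, -9.99998445e-01,  1.73164913e-03],
       [-9.99998758e-01, -3.32109140e-04,  1.54070629e-03]]), array([564.99557597, -21.07673178, 396.96582697])) 0.5005799618214118
ring 177 264 11 18 [504.9  82.6  98. ]
ring 501 156 19 34 [ 617.  -245.9   98. ]
ring 90 119 20 16 [651.7 161.9  98. ]
ring 146 112 19 19 [652.2 100.7  98. ]
ring 354 110 21 21 [650.9 -84.4  98. ]
ring 283 108 22 22 [650.8 -22.7  98. ]
{'ctr': array([497.2,  78.8]), 'ang': 1.1, 'size': array([75.8, 30.2]), 'pred': array([529.2,  79.4])}
{'ctr': array([ 502.6, -178.8]), 'ang': 15.8, 'size': array([78.3, 30.5]), 'pred': array([ 533.4, -170.1])}
{'ctr': array([464.5, 405.9]), 'ang': -24.9, 'size': array([12.6, 84.7]), 'pred': array([493.5, 392.5])}
```

View pics/c9.png

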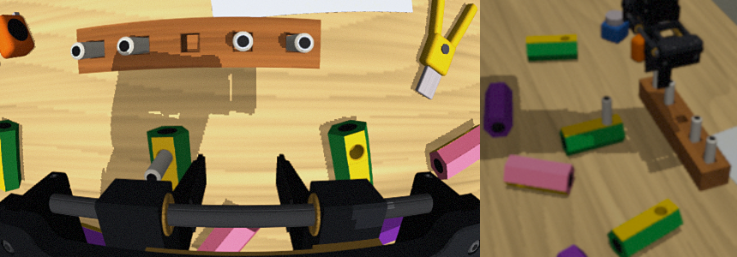

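Request:
apply_moves([
  [0,[2,0.15,-8.58],0],
  [0,[4,0.15,-8.58],0],
  [0,[8,0.15,-8.58],0],
  [0,[12,0.15,-8.58],0],
  [0,[14.6,0.15,-8.58],0],
  [0,[14.6,0.15,-8.58],0],
  [1,[14.6,0.15,-8.58],0],
  [1,[14.6,0.15,-8.58],0],
  [1,[14.6,0.15,-8.58],0],
  [1,[14.6,0.15,-8.58],0],
  [1,[12,0.15,-8.58],0],
  [1,[8,0.15,-8.58],0],
  [1,[4.5,0.15,-8.58],0],
  [1,[4.5,15.4,13.5],0],
  [1,[4.5,15.4,13.5],0],
  [1,[4.5,15.4,13.5],0],
  [1,[4.5,15.4,13.5],0],
  [1,[4.5,15.4,13.5],0],
  [1,[4.5,15.4,13.5],0],
  [1,[4.5,15.4,13.5],0],
])

```text
t: 23.32
eef_pos: [431.1, -174.7, 352.8]
tcp_rot: [2.714, 1.57, -0.428]
ft_force: [-0.6, 0.7, 0.4]
opening: 0.204
```

```bash
python3 - <<'E'
from h import *
w=cam('wrist','w10.png'); print(tool(),monitor.state()['opening'])
print(socket(w,(481,-184))[0])
rings(w,110)
for b in blocks(cam('top'),amin=100): print(b)
E
```

```text
(array([[ 3.91672820e-04, -7.60493755e-05, -9.99999920e-01],
       [-1.86680288e-04, -9.99999980e-01,  7.59762624e-05],
       [-9.99999906e-01,  1.86650515e-04, -3.91687009e-04]]), array([ 431.10349126, -174.5347554 ,  352.6913075 ])) 0.2018309697614424
{'ctr': array([ 482.5, -184.1]), 'ang': 16.0, 'size': array([120.9,  30.4]), 'pred': array([ 513.2, -175.2])}
ring 281 285 26 38 [ 382.4 -174.6  110. ]
ring 5 144 10 21 [507.1  75.4 110. ]
ring 414 29 32 39 [ 580.3 -270.5  110. ]
{'c': (505, -171), 'L': 70, 'W': 56, 'ang': 1.7, 'g': 142, 'y': 167, 'px': array([340., 223.]), 'ymm': array([ 513., -177.])}
```

Request:
apply_moves([
  [1,[0,0,-5],0],
  [1,[2,0,-8.29],0],
  [1,[4.5,0,-8.29],0],
  [1,[4.5,0,-8.29],0],
  [1,[4.5,0,-8.29],0],
  [1,[5.2,0,-8.29],0],
  [1,[5.8,0,-8.29],0],
  [1,[6.3,0,-8.29],0],
  [1,[6.3,0,-8.29],0],
])

```text
t: 24.55
eef_pos: [512.9, -175.2, 289.4]
tcp_rot: [-0.307, 1.57, 2.833]
ft_force: [-0.5, 0.6, 0.1]
opening: 0.205
```

Request:
apply_moves([
  [1,[0.9,0,0],0],
  [1,[1.8,0,0],0],
  [1,[2.4,0,0],0],
  [1,[2.7,0,0],0],
  [1,[2.75,0,0],0],
  [0,[2.7,0,0],0],
  [0,[2.7,0,0],0],
  [0,[0,0,0],0],
  [0,[-5,0,0],0],
  [0,[-9,0,0],0],
  [0,[-9,-27.6,-13.8],0],
  [0,[-9,-27.6,-13.8],0],
  [0,[-9,-27.6,-13.8],0],
  [0,[-9,-27.6,-13.8],0],
  [0,[-9,-27.6,-13.8],0],
  [0,[-9,-27.6,-13.8],0],
  [0,[-4,-27.6,-13.8],0],
  [0,[0,-27.6,-13.8],0],
  [0,[3.8,-27.6,-13.8],0],
  [0,[3.8,-27.6,-13.8],0],
])

```text
t: 27.05
eef_pos: [650.7, 99.8, 249.1]
tcp_rot: [0.089, 1.565, -3.055]
ft_force: [-0.2, -0.1, 0.1]
opening: 0.502
```

```bash
python3 - <<'E'
from h import *
w=cam('wrist','w11.png'); s=cam('side','s11.png');print(tool(),monitor.state()['opening'])
a=w['image']; b=s['image'][100:300,180:380]
cv2.imwrite('pics/c11.png',np.hstack([cv2.resize(a,(400,300)),cv2.resize(b,(300,300))])[:,:,::-1])
E
```

```text
(array([[ 3.83624458e-04, -1.77358552e-03, -9.99998354e-01],
       [-1.35843321e-04, -9.99998418e-01,  1.77353352e-03],
       [-9.99999917e-01,  1.35162726e-04, -3.83864781e-04]]), array([651.56864929, 100.12501025, 252.55728763])) 0.5014501626755818
```

View pics/c11.png

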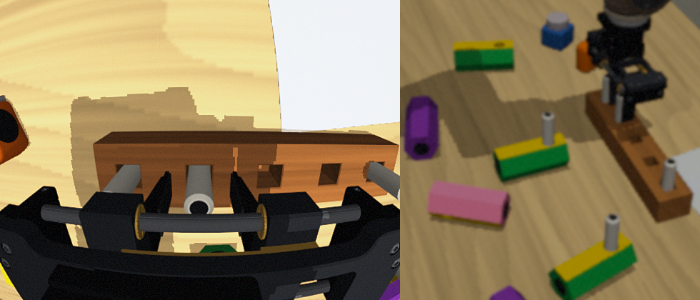

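Request:
apply_moves([
  [1,[0,0,0],0],
  [1,[0,0,0],0],
  [1,[0,0,0],0],
  [1,[0,0,0],0],
  [1,[-3,0,0],0],
  [1,[-7,0,0],0],
  [1,[-10,0,0],0],
  [1,[-10,-30.1,22.1],0],
  [1,[-10,-30.1,22.1],0],
  [1,[-10,-30.1,22.1],0],
  [1,[-10,-30.1,22.1],0],
  [1,[-10,-30.1,22.1],0],
  [1,[-10,-30.1,22.1],0],
  [1,[-10,-30.1,22.1],0],
  [1,[-10,-30.1,22.1],0],
  [1,[-10,-30.1,22.1],0],
])

```text
t: 29.15
eef_pos: [431.5, 401.0, 351.6]
tcp_rot: [1.572, 1.571, -1.572]
ft_force: [-0.3, -0.3, 0.9]
opening: 0.207
```

```bash
python3 - <<'E'
from h import *
w=cam('wrist','w12.png'); print(tool(),monitor.state()['opening'])
print(socket(w,(481,410))[0]); rings(w,110)
E
```

```text
(array([[-4.08056609e-05, -3.00217464e-03, -9.99995493e-01],
       [-2.39609058e-04, -9.99995465e-01,  3.00218434e-03],
       [-9.99999970e-01,  2.39730484e-04,  4.00861276e-05]]), array([431.58375389, 400.95665097, 351.6234948 ])) 0.2046423605506397
{'ctr': array([486.5, 411.5]), 'ang': -16.0, 'size': array([ 30.3, 121.2]), 'pred': array([517.3, 402.6])}
ring 282 284 37 27 [383.8 400.9 110. ]
```

Request:
apply_moves([
  [1,[0,-0.18,-5],0],
  [1,[2,-0.18,-8.58],0],
  [1,[4.4,-0.18,-8.58],0],
  [1,[4.4,-0.18,-8.58],0],
  [1,[4.4,-0.18,-8.58],0],
  [1,[5.1,-0.18,-8.58],0],
  [1,[5.7,-0.18,-8.58],0],
  [1,[6.2,-0.18,-8.58],0],
  [1,[6.2,-0.18,-8.58],0],
])

```text
t: 30.32
eef_pos: [516.5, 403.6, 289.2]
tcp_rot: [0.849, 1.57, -2.293]
ft_force: [0.8, -0.8, -1.2]
opening: 0.205
```

Request:
apply_moves([
  [1,[0.9,0,0],0],
  [1,[1.8,0,0],0],
  [1,[2.4,0,0],0],
  [1,[2.7,0,0],0],
  [1,[2.75,0,0],0],
  [0,[2.7,0,0],0],
  [0,[2.7,0,0],0],
  [0,[0,0,0],0],
  [0,[-5,0,0],0],
  [0,[-10,0,0],0],
  [0,[-13,30.4,7.8],0],
  [0,[-13,30.4,7.8],0],
  [0,[-13,30.4,7.8],0],
  [0,[-13,30.4,7.8],0],
  [0,[-13,30.4,7.8],0],
  [0,[-13,30.4,7.8],0],
])

```text
t: 32.33
eef_pos: [437.3, 97.1, 420.1]
tcp_rot: [2.408, 1.571, -0.739]
ft_force: [0.3, -0.2, 0.3]
opening: 0.501
```

```bash
python3 - <<'E'
from h import *
w=cam('wrist','w13.png'); s=cam('side','s13.png'); t=cam('top','t13.png'); print(tool(),monitor.state()['opening'])
rings(w,110)
cv2.imwrite('pics/c13.png',np.vstack([np.hstack([cv2.resize(w['image'],(400,300)),cv2.resize(t['image'],(400,300))]),cv2.resize(s['image'][90:300,140:420],(800,300+0))])[:,:,::-1])
E
```

```text
(array([[ 1.00901215e-04, -1.60176477e-03, -9.99998712e-01],
       [ 1.83006126e-04, -9.99998700e-01,  1.60178322e-03],
       [-9.99999978e-01, -1.83167512e-04, -1.00607951e-04]]), array([438.38726977, 100.06922968, 419.61777466])) 0.5031713816749472
ring 15 139 16 10 [516.2 402.  110. ]
ring 526 136 17 11 [ 513.6 -173.2  110. ]
ring 302 126 21 21 [507.3  78.6 110. ]
ring 551 77 15 30 [ 586.7 -212.5  110. ]
ring 16 34 20 35 [639.2 396.5 110. ]
```

View pics/c13.png

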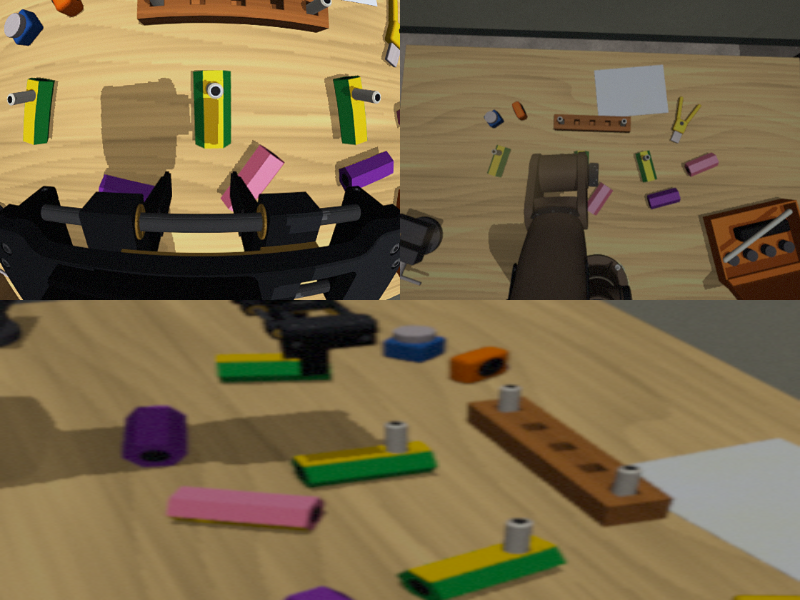

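Request:
apply_moves([
  [-1,[0,6,0],0],
  [-1,[0,12,0],0],
  [-1,[0,18,0],0],
  [-1,[0,18,0],0],
  [-1,[0,18,0],0],
])

```text
t: 33.1
eef_pos: [438.4, -79.4, 419.3]
tcp_rot: [-0.521, 1.57, 2.62]
ft_force: [0.4, 0.0, 0.1]
opening: 0.963
```

```bash
python3 - <<'E'
from h import *
w=cam('wrist','w14.png'); print(tool()[1],w['position'])
rings(w,110)
s=cam('side')
for p in ((507.4,78.9),(513.2,-175.2),(517.3,402.6)):
  for z in (110,120):
    M=R.from_euler('xyz',s['orientation']).as_matrix(); v=M.T@(np.array([*p,z])-s['position']); print(p,z,(v[:2]/v[2]*s['fx']+[s['cx'],s['cy']]).round(1))
hsv=cv2.cvtColor(s['image'],cv2.COLOR_RGB2HSV); m=cv2.inRange(hsv,(0,0,90),(180,70,255))
for k in cv2.findContours(m,cv2.RETR_EXTERNAL,2)[0]:
  x,y,ww,hh=cv2.boundingRect(k)
  if 4<ww<20 and 8<hh<40: print('side',x+ww/2,'top',y,'w',ww,'h',hh)
E
```

```text
[438.31800584 -78.91021287 419.39996975] [520.24255804 -78.93603047 400.38003854]
ring 118 134 19 16 [507.1  78.3 110. ]
ring 385 124 20 21 [ 513.4 -174.3  110. ]
ring 461 56 23 33 [ 587.  -254.6  110. ]
ring 60 14 16 12 [644.9 152.  110. ]
(507.4, 78.9) 110 [278.3 175.9]
(507.4, 78.9) 120 [278.2 172.7]
(513.2, -175.2) 110 [321.5 244.6]
(513.2, -175.2) 120 [321.8 241.3]
(517.3, 402.6) 110 [244.6 112.4]
(517.3, 402.6) 120 [244.4 109.4]
side 36.0 top 313 w 12 h 9
side 115.5 top 292 w 11 h 9
side 133.0 top 258 w 6 h 14
side 322.0 top 243 w 10 h 24
side 94.0 top 240 w 10 h 18
side 318.5 top 150 w 7 h 18
side 540.0 top 61 w 14 h 11
side 509.5 top 42 w 9 h 12
side 184.0 top 38 w 6 h 10
side 516.5 top 29 w 11 h 12
```

```bash
python3 -c "
from h import *
print(job.job_done())"
```

```text
the job is handed in; nothing more can be done
None
```

I found three green blocks; the fourth was absent. I rolled each one on the bench until its yellow face was up: middle block one flat, left block two, right block two. I then put a rack stub into each socket and handed the job in at about 33 s.

- **Stubs:** seen in the wrist camera against a top height of 110 mm, the height when fully home, all three stub tops fell on the measured socket axes. The middle and left were within about 1 mm, and the right was 1–2 mm off at a steeper angle. That agrees with all three being fully home to about 2 mm. I did not press the tops as a separate test.
- **Force and grip:** no force above noise showed when I stopped partway into each socket. I did not read the force during the final push home. No grip slackening or knocked block showed in the checks.
- **Other objects:** the cutter, tape measure and blue box look untouched in the last pictures, the pink and purple look-alikes were not used, and two stubs remain in the rack.
- **Disagreements:** the top camera's colour mask missed some blocks when the arm or its shadow covered them, so I used the wrist camera instead. The side camera's mask did not pick out the left and middle stubs, so their heights rest on the wrist views.

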